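# Rock and quarter-turn a bottle on the riddling stand

### The arm

A 6-joint arm with a two-finger parallel gripper is mounted at the origin on the work surface; the furniture and walls round the work are solid. World frame = base frame: x ahead of the robot, y to its left, z up, the work surface at z = 0. Lengths are in m, angles in rad, forces in N, time in s.
With the tool pointing down it reaches from about 0.3 to 0.875 m from the base axis. Payload 6.4 kg.
Tool frame: the origin (TCP) lies between the finger pads; the fingertips stand ctrl.tip_extent ahead of it and the grasp point (between the pads) is the TCP (ctrl.tip_extent is the distance from the TCP to the fingertips, in m); z points along the fingers, y is the line along which they close (so a half turn about z gives the same grasp; the last joint's range is limited). The gripper opens to 85 mm and grips with 20 to 120 N. Pads are 22 mm wide; open, the fingers measure 114 mm over their backs; the gripper's body (76 mm by 85 mm) begins 54 mm behind the grasp point. The pads swing forward as they close: fully open they stand 13 mm farther back than shut.
Start: joints at [1.103, 0.181, 1.607, -0, 1.354, -0.206], TCP at [0.149, 0.555, 0.25] pointing down, gripper open.
Joint ranges: [-2.99, 2.99], [-0.89, 2.07], [0.3, 2.58], [-1.14, 4.28], [0, 2.63], [-3.12, 3.12]. Speed limits (rad/s): [2.57, 2.57, 3.01, 3.14, 3.14, 3.14].

### API

Orientations are given as a unit quaternion [w, x, y, z].
In Python, from bench import ctrl gives the robot as it stands.
- The arm moves only by the tool send_rows, never from a script. Its arguments are lists of equal length, an entry for each row: "dr": the turn, a rotation vector about the tool's x, y, z in units of 6 degrees (1.0 is 6 degrees), a list of three; "xyz": the shift along the tool's x, y, z in cm, a list of three; "jaw": the opening in per cent of the stroke, from 0 (shut) to 100 (fully open). In form: {"dr": [[wx, wy, wz], ...], "xyz": [[dx, dy, dz], ...], "jaw": [jaw, ...]}. A call has exactly 8 rows; each row is the pose to reach, as a shift and turn from the pose commanded when the call began, along the tool's axes at that moment; what a row does not reach only later rows make up. A row lasts 1/8 s, in which the tool goes at most 62.5 mm and 10.7 degrees, less where a joint would pass 70% of its speed; a pose out of reach is approached as far as the arm can. A call with a gripper value outside its range is refused whole. The fingers move at their own pace and stop on an object; the grip force is fixed at half the most. Time passes only in rows, so rows that repeat a pose let the fingers close, or fill a call up. It gives the time, the measured TCP pose, the force, the opening and the grip force at its end, in the units of the state.
- ctrl.get_obs(): the state, without advancing time (a new reading comes with each control period).
- ctrl.camera(name): name is "scene" or "top"; returns the picture (400x640x3 uint8, red, green, blue); there is no depth.
- ctrl.calibration(name): a dict with "camera_matrix" (3x3 intrinsics, pixels), "D" ([k1, k2, p1, p2, k3] as OpenCV has them; the pictures are not rectified), "world_from_camera" (4x4, takes a point from camera to world coordinates). Camera axes: x right, y up, looking along -z (the intrinsics and any distortion apply to the point x, -y, -z); pixel columns grow to the right and rows downward; lengths in m; the calibration is good to about 2 mm. A picture is of the moment at which its call begins. calibration takes no time and is no camera call.
- ctrl.hand_in(): hands the job in; it is judged then, once.
The state is a dict: "time_s": time; "q": joint angles; "dq": joint speeds; "joint_efforts": joint torques, N m; "eef_pos": TCP position; "eef_rot": TCP orientation; "wrist_force": force on the tool from outside, world axes, zero at the start; "torque": the same for the moment, N m; "opening": opening from 0.0 (shut) to 1.0 (fully open); "grasp_force": force on a finger pad.
Only numpy, scipy, OpenCV 4.12 (cv2) and the standard library are available. Lean on these libraries where they do the work, as an engineer would, in place of code of your own. Each camera call takes 0.05 s, during which the arm holds its last target. There are 200 camera calls.

### The job

Riddle the bottle on the stand. First loosen its sediment: with the index pin left home in the curved slot, rock the crank clockwise (seen looking down on the knob) until the pin meets that end of the slot, then anticlockwise until it meets the other end. Then draw the sprung pin out, swing the crank anticlockwise past the first round hole and let the pin spring fully home in the second; the ring is clamped by eye and may sit a few degrees off, so feel for the hole. Let go, and leave the things around the stand where they are.

Things in the scene. Friction and masses are not known exactly. Their poses are not given: they have to be found in the camera images.
- knob (a point): Grip point: centre of the black round knob on the sprung index pin, which stands in the crank arm's end. Knob 36 mm across, straight side from 9 mm below to 9 mm above this point, top 16 mm above; arm's face 33 mm below. z axis: along the pin, the way it is pulled, about 35 deg from vertical, parallel to the turning axis. x axis: outwards along the arm. Moves with pin and crank.
- hub (a point): Centre of the crank's hub, on its turning axis (also the bottle's axis) in the plane of the ring's upper face; 47 mm below the knob's grip point measured along z, pin home. z axis: along the turning axis, upwards, parallel to the pin. x axis: along the arm to the pin, 80 mm out. Turns with the crank.
- crank (a joint): Crank angle about hub z, rad, anticlockwise positive seen looking down on the knob. Nominally 0 = middle of the curved slot (pin can swing 0.225 each way from its middle), round holes at 0.785, 1.571, 2.356; but the steel ring with slot and holes is clamped by eye: all sit together up to 0.09 off, unreported. Starts within 0.08 of 0. Stiff: 2 N at the knob turns it; it stays where left.
- index_pin (a joint): How far the pin is drawn, m: 0 fully home in slot or hole, 0.010 to 0.011 tip riding on the ring's face, 0.018 end stop. Spring pushes it home: 6 N at 0, 9 N at 0.011, 11 N at 0.018. Pin 12 mm thick, half-round nose; holes 14 mm wide, centres 80 mm from the axis: it drops in only within about 1 mm of a hole's centre.
- stand: Wooden stand, fixed: board 150 x 170 mm, origin under its centre, x level towards the uphill side of the ring, y level across. Hub at (-50, 0, 235) mm. Steel ring 208 mm across on top, wine bottle hanging neck down beneath. The second hole is on the uphill side of the ring.
- handle (a point): Middle of the carrying handle, a wooden bar 25 mm thick, 150 mm long, along the stand's y, on steel side bars 244 mm apart. From the hub it is 172 mm uphill in the ring's plane and 140 mm out along the turning axis, right above the second hole: a vertical gripper does not fit under it, one in line with the pin does.
- glass: Bystander: tumbler-like tasting glass, 67 mm wide, 91 mm high, upright to the right of the stand.
- mallet: Bystander: wooden bung mallet, 222 mm long, lying to the left.
- cork_a: Bystander: wine cork, 44 x 24 mm, lying to the right of the stand's board, below the ring.
- cork_b: Bystander: wine cork, 44 x 24 mm, lying to the left of the stand's board.
- coasters: Bystander: stack of round dark coasters, 71 mm wide, 13 mm high, at the left.
- matches: Bystander: small red matchbox, 54 x 36 x 14 mm, at the left.

How it is judged:
By the outcome, as a careful person would: the job done as asked, in the order asked, and still so for the second after the job is handed in, with the robot touching nothing.
It also fails if it takes over 48 s, if anything falls off the work surface, if the arm or the gripper's body presses on something with over 40 N, if the wrist force passes 120 N, or if a joint passes its speed limit or range.

## Working session

There is one attempt and no reset: what is moved stays moved. The work goes in short steps, Python scripts to look and compute and a tool call to move; the robot and the scene stay as the last step left them, time stands still between calls to the robot, and variables do not carry over. Pictures are saved under pics/ and viewed, at most 10 in all, crops included, and the job is handed in when it is done.

Besides the shell and the picture viewer there is one more tool, called after "Call:" in YAML: its name, and indented under it one key for each argument. send_rows: Moves the arm, as the interface text tells. Its arguments: {"type":"object","properties":{"dr":{"type":"array","items":{"type":"array","items":{"type":"number"}}},"xyz":{"type":"array","items":{"type":"array","items":{"type":"number"}}},"jaw":{"type":"array","items":{"type":"number"}}},"required":["dr","xyz","jaw"]}

```bash
mkdir -p pics; ls; python3 - <<'E'
from bench import ctrl
import cv2
for n in("scene","top"):
    cv2.imwrite(f"pics/{n}0.png",ctrl.camera(n)[:,:,::-1]); c=ctrl.calibration(n); print(n,c)
print(ctrl.get_obs(),ctrl.tip_extent)
E
```

```text
pics
scene {'camera_matrix': array([[476.7145183 ,   0.        , 318.24025617],
       [  0.        , 476.7145183 , 198.35721317],
       [  0.        ,   0.        ,   1.        ]]), 'D': array([0.01737467, 0.        , 0.        , 0.        , 0.        ]), 'world_from_camera': array([[ 0.59898743,  0.59717616, -0.53347417, -0.15819005],
       [-0.80070116,  0.45463882, -0.39010409, -0.47289336],
       [ 0.0095772 ,  0.66082083,  0.75048258,  1.23310322],
       [ 0.        ,  0.        ,  0.        ,  1.        ]])}
top {'camera_matrix': array([[425.00754714,   0.        , 317.35158287],
       [  0.        , 425.00754714, 194.72194366],
       [  0.        ,   0.        ,   1.        ]]), 'D': array([-0.03610139,  0.        ,  0.        ,  0.        ,  0.        ]), 'world_from_camera': array([[ 0.12723704,  0.95880876, -0.25396159,  0.21568979],
       [-0.99185463,  0.12452343, -0.02680128, -0.00224952],
       [ 0.00592687,  0.2553031 ,  0.9668429 ,  1.43448321],
       [ 0.        ,  0.        ,  0.        ,  1.        ]])}
{'time_s': 0.1, 'q': array([ 1.10270313e+00,  1.81466877e-01,  1.60790200e+00, -2.18803957e-05,
        1.35379967e+00, -2.06297856e-01]), 'dq': array([ 0.00064093, -0.00160915, -0.00346018,  0.00013339,  0.00071241,
       -0.00066836]), 'joint_efforts': array([ 3.51090803e-04, -4.45880949e+01, -3.52239025e+01, -3.03931929e-04,
        4.10790439e-03, -2.04302452e-06]), 'eef_pos': array([0.14859251, 0.554987  , 0.24947705]), 'eef_rot': array([-2.50605389e-04,  1.30521803e-01,  9.91445126e-01, -7.47108085e-04]), 'wrist_force': array([-0.62012073, -0.50758188, -1.0241208 ]), 'torque': array([-0.03374586,  0.02943133, -0.01588137]), 'grasp_force': 0.0, 'opening': 0.9964525383165989} 0.019
```

View pics/scene0.png

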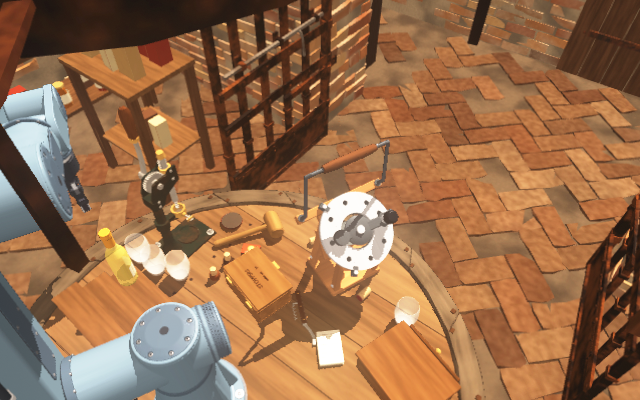

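View pics/top0.png

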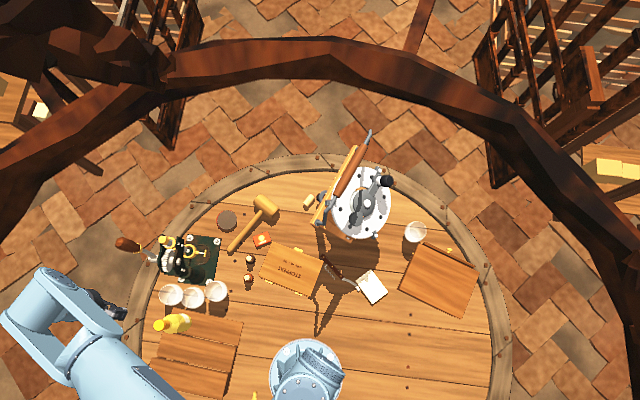

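Scene view: the ring is near (357,230), the knob near (389,216) and the handle from (320,170) to (383,147). Top view: the ring is near (362,202), the knob near (385,180) and the handle runs along (320,222) to (370,130). I'll enlarge both.

```bash
python3 - <<'E'
import cv2
a=cv2.imread("pics/scene0.png")[130:300,290:410]; b=cv2.imread("pics/top0.png")[120:250,300:400]
cv2.imwrite("pics/c1.png",cv2.resize(a[:110],None,fx=5,fy=5,interpolation=cv2.INTER_CUBIC))
cv2.imwrite("pics/c2.png",cv2.resize(b[:120],None,fx=5,fy=5,interpolation=cv2.INTER_CUBIC))
E
```

```text
(no output)
```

View pics/c1.png

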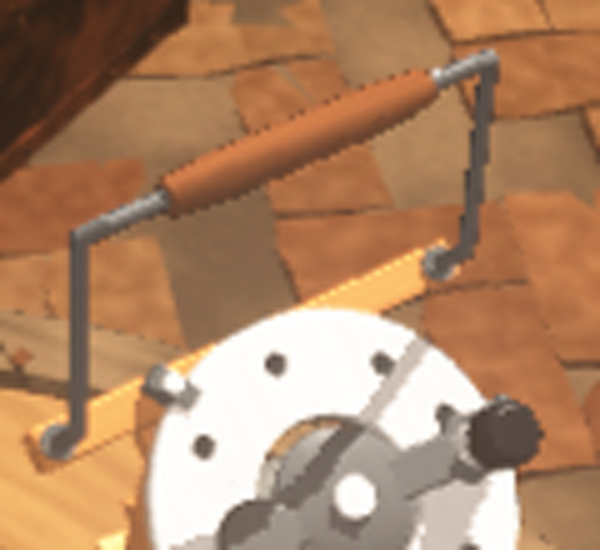

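View pics/c2.png

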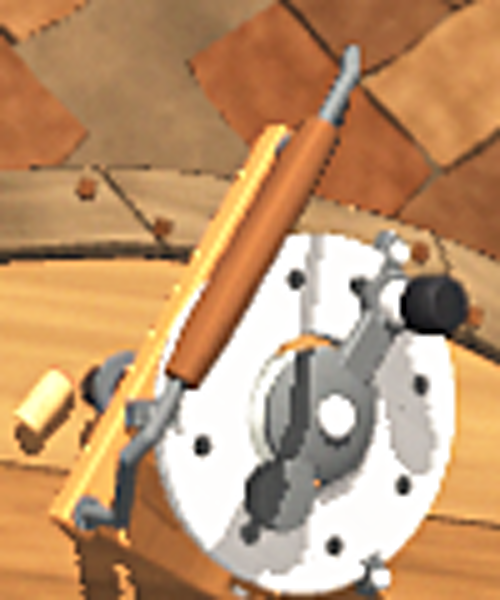

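Scene crop: knob centre (507,433), hub cap (355,497), bar ends (172,195) and (432,85). Top crop: knob (435,304), hub cap (338,417), bar ends (185,378) and (325,125). I'll fit the stand pose and the crank angle to these.

```bash
cat > h.py <<'E'
import numpy as np, cv2
from bench import ctrl
from scipy.optimize import least_squares
from scipy.spatial.transform import Rotation as R
S35,C35=np.sin(np.radians(35)),np.cos(np.radians(35))
CAL={n:ctrl.calibration(n) for n in("scene","top")}
def proj(n,P):
    c=CAL[n]; T=np.linalg.inv(c["world_from_camera"]); p=np.atleast_2d(P)@T[:3,:3].T+T[:3,3]
    p=p*[1,-1,-1]
    return cv2.projectPoints(p.reshape(-1,1,3),np.zeros(3),np.zeros(3),c["camera_matrix"],c["D"])[0].reshape(-1,2)
def frame(x,y,yaw):
    """hub ring frame: X=uphill, Y=stand y, Z=axis"""
    Rz=R.from_euler("z",yaw).as_matrix()
    H=Rz@np.array([[C35,0,-S35],[0,1,0],[S35,0,C35]])
    return np.array([x,y,0])+Rz@[-.05,0,.235],H
def pt(s,v): o,H=frame(*s); return o+H@np.asarray(v,float)
def knob(s,a,h=.047): return pt(s,[.08*np.sin(a),-.08*np.cos(a),h])
E
python3 - <<'E'
from h import *
m={"scene":(290,130,[(507,433),(355,497),(172,195),(432,85)]),"top":(300,120,[(435,304),(338,417),(185,378),(325,125)])}
obs={n:(np.array(v[2])+.5)/5-.5+v[:2] for n,v in m.items()}
def model(p):
    s=p[:3]; return np.array([knob(s,p[3],.050),pt(s,[0,0,p[4]]),pt(s,[.172,.075,.14]),pt(s,[.172,-.075,.14])])
f=lambda p:np.concatenate([(proj(n,model(p))-obs[n]).ravel() for n in obs])
best=min((least_squares(f,[.75,-.1,y,0,.03]) for y in np.arange(-3,3,1)),key=lambda r:r.cost)
p=best.x; print(p.round(4),best.fun.reshape(-1,2).round(2))
s=p[:3]; print("knob",knob(s,p[3]),"hub",frame(*s))
t=np.linspace(0,2*np.pi,100)
for n in m:
    im=cv2.imread(f"pics/{n}0.png"); ox,oy,_=m[n]
    im=cv2.resize(im[oy:oy+120,ox:ox+120],None,fx=5,fy=5,interpolation=cv2.INTER_CUBIC)
    d=lambda P,c:[cv2.circle(im,tuple(int(round(v)) for v in (q-[ox,oy]+.5)*5-.5),2,c,-1) for q in proj(n,P)]
    d([pt(s,[.104*np.cos(a),.104*np.sin(a),0]) for a in t],(0,0,255))
    d([pt(s,[.08*np.sin(a),-.08*np.cos(a),0]) for a in(.785,1.571,2.356)],(0,255,0))
    d([knob(s,p[3])],(255,255,0)); cv2.imwrite(f"pics/o_{n}.png",im)
a,b=cv2.imread("pics/o_scene.png"),cv2.imread("pics/o_top.png")
cv2.imwrite("pics/o.png",cv2.resize(np.hstack([a,b]),(800,400)))
E
```

```text
[ 0.5447 -0.0578  1.1864 -0.0226  0.0189] [[ 0.14 -0.21]
 [ 0.2   0.16]
 [-0.82  0.44]
 [-0.19  0.08]
 [ 0.53 -0.32]
 [-0.06 -0.39]
 [-0.46  0.09]
 [ 0.54 -0.23]]
knob [ 0.58941156 -0.160468    0.27246306] hub (array([ 0.52593383, -0.10411113,  0.235     ]), array([[ 0.30719022, -0.92702076, -0.21509691],
       [ 0.75937095,  0.37501002, -0.53171726],
       [ 0.57357644,  0.        ,  0.81915204]]))
```

View pics/o.png

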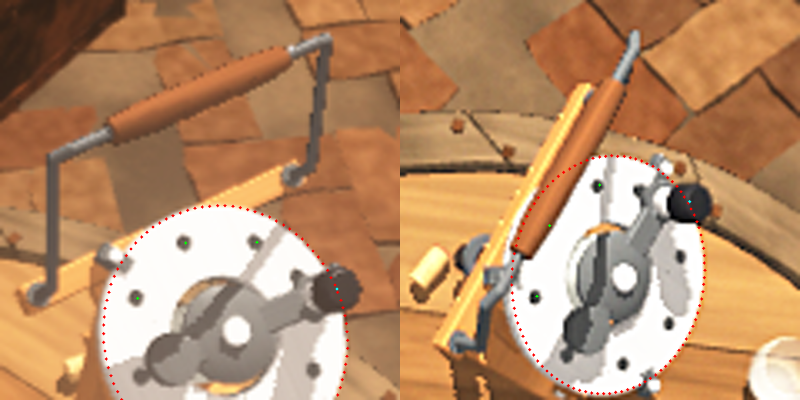

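The fit is good, about 0.5 px. Next I'll choose the tool roll using a wrist-orientation model and plan the approach.

```bash
cat >> h.py <<'E'
s=np.array([0.5447,-0.0578,1.1864])
def tool(a,roll,h=.047,r=.08):
    """TCP pose: crank angle a, height h above ring plane; roll: tool x relative to outward radial"""
    o,H=frame(*s); p=o+H@[r*np.sin(a),-r*np.cos(a),h]
    M=H@R.from_euler("z",a-np.pi/2).as_matrix()@np.diag([1,-1,-1.])@R.from_euler("z",roll).as_matrix()
    return p,M
import json,os
def cmd():
    if os.path.exists("cmd.json"):
        c=json.load(open("cmd.json")); return np.array(c["p"]),np.array(c["M"])
    o=ctrl.get_obs(); q=o["eef_rot"]; return o["eef_pos"],R.from_quat(q[[1,2,3,0]]).as_matrix()
def save(p,M): json.dump({"p":list(p),"M":np.asarray(M).tolist()},open("cmd.json","w"))
def adv(xyz,dr):
    p,M=cmd(); save(p+M@np.array(xyz)/100, M@R.from_rotvec(np.radians(6*np.array(dr))).as_matrix())
def rel(P,M2):
    p,M=cmd(); return (M.T@(P-p)*100).round(2),(np.degrees(R.from_matrix(M.T@M2).as_rotvec())/6).round(2)
E
python3 - <<'E'
from h import *
p,M=cmd(); save(p,M)
W=lambda q1,th,q4,q5,q6:R.from_euler("ZYZYZ"[:1],q1)*R.from_euler("y",th)*R.from_euler("z",q4)*R.from_euler("y",q5)*R.from_euler("z",q6+np.pi/2)
q=ctrl.get_obs()["q"]; print((W(q[0],q[1]+q[2],q[3],q[4],q[5]).as_matrix()-M).round(3).max())
for q1,th in((-.35,1.8),(-.5,2.1)):
  for roll in np.radians([-90,0,90,180]):
    out=[]
    for a in(-.3,0,.8,1.6):
      _,T=tool(a,roll)
      B=(R.from_euler("y",-th)*R.from_euler("z",-q1)).as_matrix()@T@R.from_euler("z",-np.pi/2).as_matrix()
      e=R.from_matrix(B).as_euler("ZYZ"); out.append(e.round(2).tolist())
    print(q1,th,np.degrees(roll),out)
E
```

```text
0.0
-0.35 1.8 -90.0 [[0.63, 1.36, 0.19], [0.63, 1.36, -0.11], [0.63, 1.36, -0.91], [0.63, 1.36, -1.71]]
-0.35 1.8 0.0 [[0.63, 1.36, 1.77], [0.63, 1.36, 1.47], [0.63, 1.36, 0.67], [0.63, 1.36, -0.13]]
-0.35 1.8 90.0 [[0.63, 1.36, -2.95], [0.63, 1.36, 3.04], [0.63, 1.36, 2.24], [0.63, 1.36, 1.44]]
-0.35 1.8 180.0 [[0.63, 1.36, -1.38], [0.63, 1.36, -1.68], [0.63, 1.36, -2.48], [0.63, 1.36, 3.01]]
-0.5 2.1 -90.0 [[0.66, 1.21, -0.11], [0.66, 1.21, -0.41], [0.66, 1.21, -1.21], [0.66, 1.21, -2.01]]
-0.5 2.1 0.0 [[0.66, 1.21, 1.46], [0.66, 1.21, 1.16], [0.66, 1.21, 0.36], [0.66, 1.21, -0.44]]
-0.5 2.1 90.0 [[0.66, 1.21, 3.03], [0.66, 1.21, 2.73], [0.66, 1.21, 1.93], [0.66, 1.21, 1.13]]
-0.5 2.1 180.0 [[0.66, 1.21, -1.68], [0.66, 1.21, -1.98], [0.66, 1.21, -2.78], [0.66, 1.21, 2.7]]
```

```bash
python3 - <<'E'
from h import *
p,M=cmd()
a0=-.0226
P,T=tool(a0,0,.047+.11)
print("pre",P)
rv=R.from_matrix(M.T@T).as_rotvec()
for w,f in(((.149,.555,.45),0),((.30,.25,.5),.2),((.36,0,.52),.6),((.40,-.2,.5),.9),((P),1)):
    print(rel(np.array(w),M@R.from_rotvec(rv*f).as_matrix()))
E
```

```text
pre [ 0.56576847 -0.21899638  0.36256993]
(array([-3.000e-02, -2.000e-02, -2.005e+01]), array([0., 0., 0.]))
(array([-22.51, -25.58, -25.02]), array([ 0.09, -1.73, -5.47]))
(array([-34.78, -48.18, -26.99]), array([  0.26,  -5.19, -16.4 ]))
(array([-43.82, -66.46, -24.96]), array([  0.39,  -7.79, -24.6 ]))
(array([-60.32, -63.98, -11.23]), array([  0.43,  -8.66, -27.34]))
```

Call:
send_rows:
  dr:
    - [0, 0, 0]
    - [0, 0, 0]
    - [0, 0, 0]
    - [0, 0, 0]
    - [0, -0.4, -1.3]
    - [0, -0.8, -2.6]
    - [0, -1.2, -3.9]
    - [0, -1.7, -5.4]
  xyz:
    - [0, 0, -5]
    - [0, 0, -10]
    - [0, 0, -15]
    - [0, 0, -20]
    - [-3.5, -4, -21]
    - [-7, -8, -22]
    - [-10.5, -12, -23]
    - [-14, -16, -24]
  jaw: [100, 100, 100, 100, 100, 100, 100, 100]

```text
time_s: 1.1
eef_pos: [0.2431, 0.3632, 0.4902]
eef_rot: [0.088, -0.154, 0.984, -0.012]
wrist_force: [-0.2, -1.2, 0.7]
opening: 1.0
grasp_force: 0.0
```

```bash
python3 - <<'E'
from h import *
adv([-14,-16,-24],[0,-1.7,-5.4])
p,M=cmd(); o=ctrl.get_obs(); q=o["eef_rot"]
print(o["q"],o["eef_pos"],p, (R.from_matrix(M).inv()*R.from_quat(q[[1,2,3,0]])).magnitude())
P,T=tool(-.0226,0,.157); rv=R.from_matrix(M.T@T).as_rotvec()
for w,f in(((.30,.25,.52),.2),((.36,0,.53),.6),((.40,-.2,.5),.9),((P),1)): print(rel(np.array(w),M@R.from_rotvec(rv*f).as_matrix()))
E
```

```text
[ 0.79497838 -0.29434416  1.59939858 -0.12482784  1.70848935 -1.11158452] [0.24305954 0.3631619  0.49016162] [0.2425789  0.36454502 0.48968198] 0.005761154827782532
(array([ -2.46, -12.78,  -2.01]), array([ 0.07, -1.37, -4.39]))
(array([ -0.75, -38.45,  -2.01]), array([  0.22,  -4.11, -13.18]))
(array([  2.  , -58.56,   1.59]), array([  0.33,  -6.16, -19.78]))
(array([-10.71, -64.6 ,  18.  ]), array([  0.37,  -6.84, -21.97]))
```

```bash
python3 - <<'E'
from h import *
p,M=cmd()
P,T=tool(-.0226,0,.157); rv=R.from_matrix(M.T@T).as_rotvec(); n=np.linalg.norm(rv); rv=rv*(1-2*np.pi/n)
print(np.degrees(rv)/6)
for w,f in(((.30,.15,.54),.35),((.40,-.2,.5),.7)):
  M2=M@R.from_rotvec(rv*f).as_matrix(); print(rel(np.array(w),M2)[0],np.degrees(rv*f)/6, M2[:,2])
E
```

```text
[-0.59134616 10.99542076 35.3049417 ]
[  0.21 -22.42  -4.01] [-0.20697115  3.84839726 12.35672959] [-0.17033497  0.14636985 -0.97445465]
[  2.   -58.56   1.59] [-0.41394231  7.69679453 24.71345919] [-0.10705592  0.49655605 -0.86137745]
```

Call:
send_rows:
  dr:
    - [0, 0.4, 1.5]
    - [0, 0.9, 3]
    - [0, 1.4, 4.5]
    - [0, 1.9, 6]
    - [0, 2.3, 7.5]
    - [0, 2.8, 9]
    - [0, 3.3, 10.5]
    - [0, 3.8, 12.3]
  xyz:
    - [0, -3, -0.5]
    - [0, -6, -1]
    - [0, -9, -1.5]
    - [0, -12, -2]
    - [0, -15, -2.5]
    - [0, -18, -3]
    - [0, -21, -3.5]
    - [0.2, -22.4, -4]
  jaw: [100, 100, 100, 100, 100, 100, 100, 100]

```text
time_s: 2.1
eef_pos: [0.3004, 0.1491, 0.5401]
eef_rot: [-0.107, 0.471, 0.876, 0.015]
wrist_force: [0.5, 0.0, 0.5]
opening: 1.001
grasp_force: 0.0
```

```bash
python3 - <<'E'
from h import *
adv([.2,-22.4,-4],[0,3.8,12.3])
p,M=cmd(); o=ctrl.get_obs(); q=o["eef_rot"]
print(o["q"],o["eef_pos"],p, (R.from_matrix(M).inv()*R.from_quat(q[[1,2,3,0]])).magnitude())
P,T=tool(-.0226,0,.157); rv=R.from_matrix(M.T@T).as_rotvec(); 
for w,f in(((.40,-.2,.52),.5),(P,1)): print(rel(np.array(w),M@R.from_rotvec(rv*f).as_matrix()))
E
```

```text
[-0.01877632 -0.37220535  1.56297085  0.14506328  2.12362063 -0.53746413] [0.30044202 0.14907996 0.54010433] [0.30008533 0.15019296 0.53994337] 0.0012505743046933664
(array([-34.51, -11.04,  -4.17]), array([-0.13,  3.69, 11.48]))
(array([-48.06,   2.81,   8.1 ]), array([-0.26,  7.38, 22.95]))
```

Call:
send_rows:
  dr:
    - [0, 0.5, 1.5]
    - [0, 1, 3]
    - [0, 1.4, 4.5]
    - [0, 1.9, 6]
    - [0, 2.4, 7.5]
    - [0, 2.9, 9]
    - [0, 3.3, 10.4]
    - [-0.1, 3.7, 11.5]
  xyz:
    - [-5, -1.6, -0.6]
    - [-10, -3.2, -1.2]
    - [-15, -4.8, -1.8]
    - [-20, -6.4, -2.4]
    - [-25, -8, -3]
    - [-30, -9.6, -3.6]
    - [-34.5, -11, -4.2]
    - [-34.5, -11, -4.2]
  jaw: [100, 100, 100, 100, 100, 100, 100, 100]

```text
time_s: 3.1
eef_pos: [0.4036, -0.202, 0.518]
eef_rot: [-0.253, 0.87, 0.421, 0.041]
wrist_force: [-0.4, -0.2, 0.1]
opening: 1.002
grasp_force: 0.0
```

```bash
python3 - <<'E'
from h import *
adv([-34.5,-11,-4.2],[-.1,3.7,11.5])
p,M=cmd(); o=ctrl.get_obs(); q=o["eef_rot"]
print(o["q"],o["eef_pos"],p, (R.from_matrix(M).inv()*R.from_quat(q[[1,2,3,0]])).magnitude())
P,T=tool(-.0226,0,.157); print(rel(P,T))
E
```

```text
[-0.86803902  0.06884529  1.28360545  0.25924508  2.25328723 -0.08282827] [ 0.40364437 -0.20198404  0.51796045] [ 0.40035455 -0.19973184  0.52025285] 0.00515090003334489
(array([ 4.77, 19.81, 10.53]), array([-0.14,  3.71, 11.44]))
```

Call:
send_rows:
  dr:
    - [0, 0.5, 1.5]
    - [0, 1, 3]
    - [0, 1.4, 4.5]
    - [0, 1.9, 6]
    - [0, 2.4, 7.5]
    - [0, 2.9, 9]
    - [-0.1, 3.3, 10.4]
    - [-0.1, 3.7, 11.4]
  xyz:
    - [0.6, 2.5, 1.3]
    - [1.2, 5, 2.6]
    - [1.8, 7.5, 4]
    - [2.4, 10, 5.3]
    - [3, 12.5, 6.6]
    - [3.6, 15, 8]
    - [4.2, 17.5, 9.3]
    - [4.8, 19.8, 10.5]
  jaw: [100, 100, 100, 100, 100, 100, 100, 100]

```text
time_s: 4.1
eef_pos: [0.5697, -0.2166, 0.3625]
eef_rot: [-0.299, 0.934, -0.189, 0.053]
wrist_force: [0.1, 0.1, -0.8]
opening: 1.0
grasp_force: 0.0
```

```bash
python3 - <<'E'
from h import *
adv([4.8,19.8,10.5],[-.1,3.7,11.4])
p,M=cmd(); o=ctrl.get_obs(); q=o["eef_rot"]
print(o["q"],o["eef_pos"],p, (R.from_matrix(M).inv()*R.from_quat(q[[1,2,3,0]])).magnitude())
for h in(.107,.047,.044): 
  P,T=tool(-.0226,0,h); print(rel(P,T))
im=ctrl.camera("scene")[80:280,260:460,::-1]; im2=ctrl.camera("top")[80:280,260:460,::-1]
cv2.imwrite("pics/pre.png",cv2.resize(np.hstack([im,im2]),(800,400),interpolation=cv2.INTER_CUBIC))
E
```

```text
[-0.82891066  0.26631708  1.38978474  0.55699021  1.75497279  1.16909486] [ 0.56972898 -0.21659066  0.36245134] [ 0.56591411 -0.21889776  0.36291341] 0.004232889351126929
(array([0.01, 0.05, 5.02]), array([-0.03,  0.03,  0.03]))
(array([ 0.03,  0.07, 11.02]), array([-0.03,  0.03,  0.03]))
(array([ 0.03,  0.07, 11.32]), array([-0.03,  0.03,  0.03]))
```

View pics/pre.png

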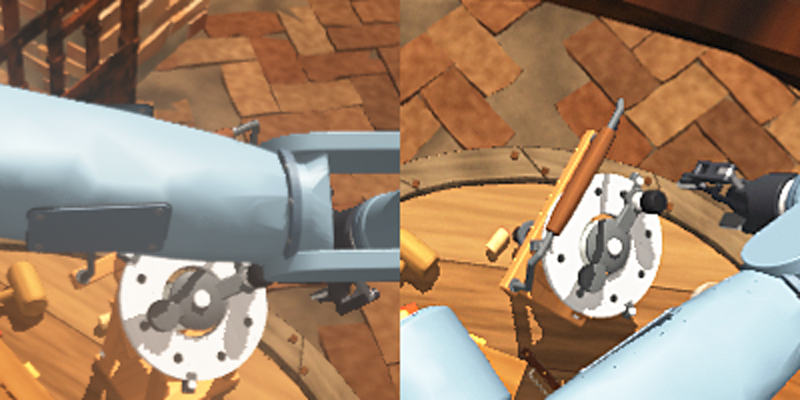

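Before the approach, the top view shows the open gripper lined up with the knob, at about (650,200), and the forearm on the downhill side, clear of the handle. I'm advancing along the pin.

Call:
send_rows:
  dr:
    - [0, 0, 0]
    - [0, 0, 0]
    - [0, 0, 0]
    - [0, 0, 0]
    - [0, 0, 0]
    - [0, 0, 0]
    - [0, 0, 0]
    - [0, 0, 0]
  xyz:
    - [0, 0.05, 3]
    - [0, 0.05, 5]
    - [0, 0.05, 7]
    - [0, 0.05, 8.5]
    - [0, 0.05, 9.7]
    - [0, 0.05, 10.7]
    - [0, 0.05, 11.2]
    - [0, 0.05, 11.2]
  jaw: [100, 100, 100, 100, 100, 100, 100, 100]

```text
time_s: 5.2
eef_pos: [0.5928, -0.1566, 0.2719]
eef_rot: [-0.299, 0.935, -0.186, 0.053]
wrist_force: [0.1, -0.5, 0.5]
opening: 1.0
grasp_force: 0.0
```

```bash
cat >> h.py <<'E'
def rep():
    o=ctrl.get_obs(); p,M=cmd(); q=o["eef_rot"]; Q=R.from_quat(q[[1,2,3,0]]).as_matrix()
    og,H=frame(*s); v=H.T@(o["eef_pos"]-og)
    f=M.T@o["wrist_force"]
    print("t",o["time_s"],"a",np.arctan2(v[0],-v[1]).round(4),"r",np.hypot(v[0],v[1]).round(4),"h",v[2].round(4),"F tool",f.round(1),"err mm",(M.T@(o["eef_pos"]-p)*1000).round(2),"open",round(o["opening"],3),"grip",round(o["grasp_force"],1))
    print("q",o["q"].round(2))
E
python3 - <<'E'
from h import *
adv([0,.05,11.2],[0,0,0]); rep()
im2=ctrl.camera("top")[100:250,310:460,::-1]
cv2.imwrite("pics/near.png",cv2.resize(im2,(600,600),interpolation=cv2.INTER_CUBIC))
E
```

```text
t 5.2 a 0.0224 r 0.0817 h 0.0437 F tool [ 0.3  0.1 -0.7] err mm [ 1.9  -3.46  1.48] open 1.0 grip 0.0
q [-0.73  0.3   1.53  0.57  1.56  1.15]
```

View pics/near.png

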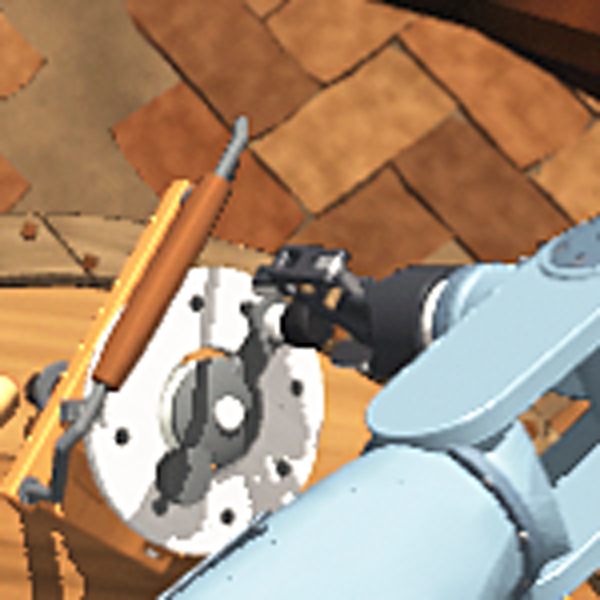

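The gripper straddles the knob, at about (305,320), but is 3-4 mm off where I commanded. An earlier rate-limited row probably put my command tracking out. I'll resync to the measured pose and correct.

```bash
cat >> h.py <<'E'
def sync():
    o=ctrl.get_obs(); q=o["eef_rot"]; save(o["eef_pos"],R.from_quat(q[[1,2,3,0]]).as_matrix())
E
python3 - <<'E'
from h import *
sync(); print(rel(*tool(-.0226,0,.045)))
E
```

```text
(array([-0.18,  0.37, -0.09]), array([-0.05,  0.05,  0.11]))
```

Call:
send_rows:
  dr:
    - [0, 0, 0.1]
    - [0, 0, 0.1]
    - [0, 0, 0.1]
    - [0, 0, 0.1]
    - [0, 0, 0.1]
    - [0, 0, 0.1]
    - [0, 0, 0.1]
    - [0, 0, 0.1]
  xyz:
    - [-0.18, 0.37, -0.1]
    - [-0.18, 0.37, -0.1]
    - [-0.18, 0.37, -0.1]
    - [-0.18, 0.37, -0.1]
    - [-0.18, 0.37, -0.1]
    - [-0.18, 0.37, -0.1]
    - [-0.18, 0.37, -0.1]
    - [-0.18, 0.37, -0.1]
  jaw: [100, 100, 70, 60, 55, 50, 47, 45]

```text
time_s: 6.25
eef_pos: [0.5898, -0.1594, 0.2707]
eef_rot: [-0.299, 0.934, -0.191, 0.052]
wrist_force: [1.1, 0.7, 0.2]
opening: 0.449
grasp_force: 0.0
```

```bash
python3 - <<'E'
from h import *
adv([-.18,.37,-.1],[0,0,.1]); rep()
E
```

```text
t 6.25 a -0.023 r 0.0799 h 0.0449 F tool [ 0.7 -1.   0.4] err mm [-0.16  0.02  0.27] open 0.449 grip 0.0
q [-0.74  0.3   1.53  0.57  1.56  1.15]
```

Call:
send_rows:
  dr:
    - [0, 0, 0]
    - [0, 0, 0]
    - [0, 0, 0]
    - [0, 0, 0]
    - [0, 0, 0]
    - [0, 0, 0]
    - [0, 0, 0]
    - [0, 0, 0]
  xyz:
    - [0, 0, 0]
    - [0, 0, 0]
    - [0, 0, 0]
    - [0, 0, 0]
    - [0, 0, 0]
    - [0, 0, 0]
    - [0, 0, 0]
    - [0, 0, 0]
  jaw: [40, 35, 30, 25, 20, 20, 20, 20]

```text
time_s: 7.25
eef_pos: [0.5897, -0.1596, 0.2709]
eef_rot: [-0.299, 0.934, -0.191, 0.052]
wrist_force: [-3.9, -4.1, 4.1]
opening: 0.396
grasp_force: 59.7
```

```bash
python3 - <<'E'
from h import *
rep()
A0=-.0226
def arc(d,dh=0): return tool(A0+d,0,.045+dh)
for d in(-.05,-.1,-.15,-.2,-.25,-.3): print(d,*rel(*arc(d)))
E
```

```text
t 7.25 a -0.0242 r 0.08 h 0.0452 F tool [-2.1  2.  -6.4] err mm [-0.07  0.11 -0.05] open 0.396 grip 59.7
q [-0.74  0.3   1.53  0.57  1.56  1.15]
-0.05 [-0.01  0.4   0.01] [-0.05  0.06  0.49]
-0.1 [-0.04  0.8   0.01] [-0.05  0.06  0.97]
-0.15 [-0.09  1.19  0.01] [-0.04  0.06  1.44]
-0.2 [-0.16  1.59  0.01] [-0.04  0.06  1.92]
-0.25 [-0.25  1.98  0.01] [-0.04  0.06  2.4 ]
-0.3 [-0.36  2.36  0.  ] [-0.04  0.06  2.88]
```

Call:
send_rows:
  dr:
    - [0, 0, 0.2]
    - [0, 0, 0.4]
    - [0, 0, 0.6]
    - [0, 0, 0.8]
    - [0, 0, 1.0]
    - [0, 0, 1.2]
    - [0, 0, 1.4]
    - [0, 0, 1.4]
  xyz:
    - [0, 0.2, 0]
    - [-0.01, 0.4, 0]
    - [-0.02, 0.6, 0]
    - [-0.04, 0.8, 0]
    - [-0.06, 0.97, 0]
    - [-0.08, 1.1, 0]
    - [-0.09, 1.19, 0]
    - [-0.09, 1.19, 0]
  jaw: [20, 20, 20, 20, 20, 20, 20, 20]

```text
time_s: 8.25
eef_pos: [0.5849, -0.1681, 0.2641]
eef_rot: [-0.302, 0.917, -0.259, 0.03]
wrist_force: [-5.1, -2.8, 5.5]
opening: 0.397
grasp_force: 59.9
```

```bash
python3 - <<'E'
from h import *
adv([-.09,1.19,0],[0,0,1.4]); rep()
A0=-.0226
def arc(d,dh=0): return tool(A0+d,0,.045+dh)
for d in(-.2,-.22,-.24,-.26,-.28,-.3): print(d,*rel(*arc(d)))
E
```

```text
t 8.25 a -0.173 r 0.0798 h 0.0452 F tool [-3.6  1.1 -7. ] err mm [-0.23  0.07 -0.11] open 0.397 grip 59.9
q [-0.76  0.31  1.54  0.57  1.56  1.28]
-0.2 [-0.02  0.4   0.01] [-0.04  0.06  0.52]
-0.22 [-0.03  0.56  0.01] [-0.04  0.06  0.71]
-0.24 [-0.04  0.72  0.01] [-0.04  0.06  0.9 ]
-0.26 [-0.06  0.88  0.01] [-0.04  0.06  1.09]
-0.28 [-0.08  1.04  0.01] [-0.04  0.06  1.28]
-0.3 [-0.1  1.2  0. ] [-0.04  0.06  1.48]
```

Not at the end yet. I'll continue clockwise in small steps.

Call:
send_rows:
  dr:
    - [0, 0, 0.1]
    - [0, 0, 0.2]
    - [0, 0, 0.3]
    - [0, 0, 0.4]
    - [0, 0, 0.5]
    - [0, 0, 0.6]
    - [0, 0, 0.7]
    - [0, 0, 0.7]
  xyz:
    - [0, 0.08, 0]
    - [0, 0.16, 0]
    - [0, 0.24, 0]
    - [-0.01, 0.32, 0]
    - [-0.02, 0.4, 0]
    - [-0.02, 0.48, 0]
    - [-0.03, 0.56, 0]
    - [-0.03, 0.56, 0]
  jaw: [20, 20, 20, 20, 20, 20, 20, 20]

```text
time_s: 9.25
eef_pos: [0.583, -0.1707, 0.262]
eef_rot: [-0.304, 0.907, -0.291, 0.02]
wrist_force: [-1.9, 1.2, 8.1]
opening: 0.395
grasp_force: 59.8
```

```bash
python3 - <<'E'
from h import *
adv([-.03,.56,0],[0,0,.7]); rep()
A0=-.0226
def arc(d,dh=0): return tool(A0+d,0,.045+dh)
for d in(-.24,-.26,-.28,-.3,-.32): print(d,*rel(*arc(d)))
E
```

```text
t 9.25 a -0.2213 r 0.0798 h 0.0452 F tool [-3.4 -4.3 -6.4] err mm [-0.23 -1.67 -0.16] open 0.395 grip 59.8
q [-0.76  0.31  1.54  0.57  1.56  1.34]
-0.24 [0.   0.16 0.01] [-0.03  0.06  0.2 ]
-0.26 [-0.    0.32  0.01] [-0.03  0.07  0.39]
-0.28 [-0.01  0.48  0.01] [-0.03  0.07  0.58]
-0.3 [-0.02  0.64  0.  ] [-0.03  0.07  0.78]
-0.32 [-0.04  0.8   0.  ] [-0.03  0.07  0.97]
```

The lateral error is building, so this is contact. I'll press a little more to confirm it's the end of the slot.

Call:
send_rows:
  dr:
    - [0, 0, 0.1]
    - [0, 0, 0.1]
    - [0, 0, 0.1]
    - [0, 0, 0.1]
    - [0, 0, 0.1]
    - [0, 0, 0.1]
    - [0, 0, 0.1]
    - [0, 0, 0.1]
  xyz:
    - [0, 0.08, 0]
    - [0, 0.16, 0]
    - [0, 0.24, 0]
    - [0, 0.3, 0]
    - [0, 0.3, 0]
    - [0, 0.3, 0]
    - [0, 0.3, 0]
    - [0, 0.3, 0]
  jaw: [20, 20, 20, 20, 20, 20, 20, 20]

```text
time_s: 10.25
eef_pos: [0.5827, -0.171, 0.2618]
eef_rot: [-0.305, 0.905, -0.295, 0.019]
wrist_force: [3.0, 7.3, 10.6]
opening: 0.398
grasp_force: 59.9
```

```bash
python3 - <<'E'
from h import *
adv([0,.3,0],[0,0,.1]); rep()
A0=-.0226
def arc(d,dh=0): return tool(A0+d,0,.045+dh)
for d in(-.2,-.15,-.1,-.05,0,.05,.1,.15): print(d,*rel(*arc(d)))
E
```

```text
t 10.25 a -0.227 r 0.0797 h 0.0452 F tool [ -3.1 -12.2  -4.1] err mm [-0.27 -4.21 -0.17] open 0.398 grip 59.9
q [-0.76  0.31  1.54  0.57  1.56  1.35]
-0.2 [-0.   -0.46  0.01] [-0.04  0.06 -0.28]
-0.15 [-0.02 -0.86  0.01] [-0.04  0.06 -0.76]
-0.1 [-0.07 -1.25  0.01] [-0.04  0.06 -1.23]
-0.05 [-0.13 -1.65  0.01] [-0.04  0.06 -1.71]
0 [-0.21 -2.04  0.01] [-0.04  0.06 -2.19]
0.05 [-0.31 -2.43  0.02] [-0.04  0.06 -2.67]
0.1 [-0.43 -2.81  0.02] [-0.05  0.06 -3.14]
0.15 [-0.57 -3.18  0.02] [-0.05  0.06 -3.62]
```

The clockwise end is firm: 12 N at a≈-0.225. Now anticlockwise.

Call:
send_rows:
  dr:
    - [0, 0, -0.3]
    - [0, 0, -0.76]
    - [0, 0, -1.23]
    - [0, 0, -1.71]
    - [0, 0, -2.19]
    - [0, 0, -2.67]
    - [0, 0, -3.14]
    - [0, 0, -3.62]
  xyz:
    - [0, -0.46, 0]
    - [-0.02, -0.86, 0]
    - [-0.07, -1.25, 0]
    - [-0.13, -1.65, 0]
    - [-0.21, -2.04, 0]
    - [-0.31, -2.43, 0]
    - [-0.43, -2.81, 0]
    - [-0.57, -3.18, 0]
  jaw: [20, 20, 20, 20, 20, 20, 20, 20]

```text
time_s: 11.25
eef_pos: [0.5929, -0.1505, 0.2777]
eef_rot: [-0.294, 0.945, -0.121, 0.074]
wrist_force: [-2.4, -4.1, 4.1]
opening: 0.397
grasp_force: 60.0
```

```bash
python3 - <<'E'
from h import *
adv([-.57,-3.18,0],[0,0,-3.62]); rep()
A0=-.0226
def arc(d,dh=0): return tool(A0+d,0,.045+dh)
for d in(.18,.2,.22,.24,.26,.28,.3): print(d,*rel(*arc(d)))
E
```

```text
t 11.25 a 0.1229 r 0.0801 h 0.0452 F tool [-0.9  1.4 -6.1] err mm [0.15 0.33 0.  ] open 0.397 grip 60.0
q [-0.73  0.29  1.53  0.57  1.56  1.02]
0.18 [ 0.   -0.24  0.02] [-0.06  0.05 -0.29]
0.2 [-0.01 -0.4   0.02] [-0.06  0.05 -0.48]
0.22 [-0.02 -0.56  0.02] [-0.06  0.05 -0.67]
0.24 [-0.03 -0.72  0.03] [-0.06  0.04 -0.86]
0.26 [-0.04 -0.88  0.03] [-0.06  0.04 -1.05]
0.28 [-0.06 -1.04  0.03] [-0.06  0.04 -1.24]
0.3 [-0.09 -1.2   0.03] [-0.06  0.04 -1.43]
```

Call:
send_rows:
  dr:
    - [0, 0, -0.2]
    - [0, 0, -0.4]
    - [0, 0, -0.6]
    - [0, 0, -0.8]
    - [0, 0, -0.95]
    - [0, 0, -1]
    - [0, 0, -1]
    - [0, 0, -1]
  xyz:
    - [0, -0.2, 0]
    - [-0.01, -0.4, 0]
    - [-0.02, -0.6, 0]
    - [-0.03, -0.75, 0]
    - [-0.04, -0.9, 0]
    - [-0.05, -1.05, 0]
    - [-0.06, -1.2, 0]
    - [-0.06, -1.2, 0]
  jaw: [20, 20, 20, 20, 20, 20, 20, 20]

```text
time_s: 12.25
eef_pos: [0.5944, -0.1425, 0.2833]
eef_rot: [-0.288, 0.951, -0.073, 0.089]
wrist_force: [-1.7, -11.0, -1.9]
opening: 0.395
grasp_force: 60.1
```

```bash
python3 - <<'E'
from h import *
adv([-.06,-1.2,0],[0,0,-1]); rep()
E
```

```text
t 12.25 a 0.2463 r 0.0803 h 0.0452 F tool [ 0.2 10.2 -4.7] err mm [0.08 2.47 0.05] open 0.395 grip 60.1
q [-0.71  0.28  1.53  0.57  1.56  0.94]
```

The anticlockwise end is firm as well: 10 N at a≈0.245. The slot's middle is therefore near +0.01, so the second hole should be near 1.58. I'll back off and draw the pin.

Call:
send_rows:
  dr:
    - [0, 0, 0.1]
    - [0, 0, 0.1]
    - [0, 0, 0.1]
    - [0, 0, 0.1]
    - [0, 0, 0.1]
    - [0, 0, 0.1]
    - [0, 0, 0.1]
    - [0, 0, 0.1]
  xyz:
    - [0, 0.15, 0]
    - [0, 0.35, 0]
    - [0, 0.35, -0.4]
    - [0, 0.35, -0.8]
    - [0, 0.35, -1.2]
    - [0, 0.35, -1.5]
    - [0, 0.35, -1.5]
    - [0, 0.35, -1.5]
  jaw: [20, 20, 20, 20, 20, 20, 20, 20]

```text
time_s: 13.25
eef_pos: [0.5914, -0.1506, 0.2923]
eef_rot: [-0.291, 0.95, -0.078, 0.087]
wrist_force: [7.3, 0.1, -10.9]
opening: 0.398
grasp_force: 60.6
```

```bash
python3 - <<'E'
from h import *
adv([0,.35,-1.5],[0,0,.1]); rep()
for a in(.3,.4,.5,.6,.7,.8,.9,1.): print(a,*rel(*tool(a,0,.0602)))
E
```

```text
t 13.25 a 0.2228 r 0.0801 h 0.0576 F tool [ 5.7  5.4 10.5] err mm [-0.1   0.78  2.67] open 0.398 grip 60.6
q [-0.73  0.28  1.52  0.57  1.58  0.94]
0.3 [-0.05 -0.54  0.01] [-0.06  0.04 -0.75]
0.4 [-0.15 -1.33  0.02] [-0.06  0.04 -1.71]
0.5 [-0.33 -2.11  0.02] [-0.07  0.03 -2.66]
0.6 [-0.59 -2.87  0.03] [-0.07  0.03 -3.62]
0.7 [-0.92 -3.6   0.03] [-0.07  0.03 -4.57]
0.8 [-1.33 -4.29  0.04] [-0.07  0.02 -5.52]
0.9 [-1.8  -4.93  0.05] [-0.07  0.02 -6.48]
1.0 [-2.33 -5.53  0.05] [-0.07  0.02 -7.43]
```

The pin is drawn 12.4 mm at about 10.5 N with no slip. Swinging anticlockwise past the first hole.

Call:
send_rows:
  dr:
    - [0, 0, -0.75]
    - [0, 0, -1.7]
    - [0, 0, -2.65]
    - [0, 0, -3.6]
    - [0, 0, -4.55]
    - [0, 0, -5.5]
    - [0, 0, -6.5]
    - [0, 0, -7.4]
  xyz:
    - [-0.05, -0.54, -0.1]
    - [-0.15, -1.33, -0.1]
    - [-0.33, -2.11, -0.1]
    - [-0.59, -2.87, -0.1]
    - [-0.92, -3.6, -0.1]
    - [-1.33, -4.29, -0.1]
    - [-1.8, -4.93, -0.1]
    - [-2.33, -5.53, -0.1]
  jaw: [20, 20, 20, 20, 20, 20, 20, 20]

```text
time_s: 14.25
eef_pos: [0.5746, -0.1001, 0.3229]
eef_rot: [-0.236, 0.908, 0.289, 0.193]
wrist_force: [11.5, 4.4, -8.4]
opening: 0.396
grasp_force: 60.6
```

```bash
python3 - <<'E'
from h import *
adv([-2.33,-5.53,-.1],[0,0,-7.4]); rep()
for a in(1.1,1.2,1.3,1.4,1.5,1.54,1.56,1.58): print(a,*rel(*tool(a,0,.0612)))
E
```

```text
t 14.25 a 1.0041 r 0.0812 h 0.0594 F tool [ 6.6  6.5 11.7] err mm [ 1.17 -0.32  2.32] open 0.396 grip 60.6
q [-0.68  0.16  1.59  0.59  1.59  0.22]
1.1 [-0.04 -0.8   0.06] [-0.07 -0.02 -0.99]
1.2 [-0.16 -1.59  0.06] [-0.07 -0.02 -1.94]
1.3 [-0.36 -2.36  0.07] [-0.07 -0.02 -2.9 ]
1.4 [-0.64 -3.11  0.07] [-0.07 -0.03 -3.85]
1.5 [-0.99 -3.83  0.08] [-0.07 -0.03 -4.81]
1.54 [-1.15 -4.11  0.08] [-0.07 -0.03 -5.19]
1.56 [-1.24 -4.25  0.08] [-0.07 -0.03 -5.38]
1.58 [-1.32 -4.38  0.08] [-0.07 -0.03 -5.57]
```

Call:
send_rows:
  dr:
    - [0, 0, -1]
    - [0, 0, -1.95]
    - [0, 0, -2.9]
    - [0, 0, -3.85]
    - [0, 0, -4.8]
    - [0, 0, -5.2]
    - [0, 0, -5.2]
    - [0, 0, -5.2]
  xyz:
    - [-0.04, -0.8, 0.05]
    - [-0.16, -1.59, 0.05]
    - [-0.36, -2.36, 0.05]
    - [-0.64, -3.11, 0.05]
    - [-0.99, -3.83, 0.05]
    - [-1.15, -4.11, 0.05]
    - [-1.15, -4.11, 0.05]
    - [-1.15, -4.11, 0.05]
  jaw: [20, 20, 20, 20, 20, 20, 20, 20]

```text
time_s: 15.25
eef_pos: [0.5402, -0.0744, 0.3304]
eef_rot: [-0.177, 0.797, 0.522, 0.249]
wrist_force: [8.6, 7.4, -6.4]
opening: 0.398
grasp_force: 60.7
```

```bash
python3 - <<'E'
from h import *
adv([-1.15,-4.11,.05],[0,0,-5.2]); rep()
im=ctrl.camera("top")[80:230,310:460,::-1]
cv2.imwrite("pics/sw.png",cv2.resize(im,(600,600),interpolation=cv2.INTER_CUBIC))
for a in(1.55,1.56,1.58,1.6): print(a,*rel(*tool(a,0,.056)))
E
```

```text
t 15.25 a 1.5455 r 0.0817 h 0.0593 F tool [ 4.7  5.2 11. ] err mm [ 1.72 -0.44  2.25] open 0.398 grip 60.7
q [-0.68  0.06  1.69  0.59  1.6  -0.32]
1.55 [-0.   -0.08  0.55] [-0.06 -0.05 -0.09]
1.56 [-0.01 -0.16  0.55] [-0.05 -0.05 -0.18]
1.58 [-0.01 -0.32  0.55] [-0.05 -0.05 -0.37]
1.6 [-0.02 -0.48  0.55] [-0.05 -0.05 -0.56]
```

View pics/sw.png

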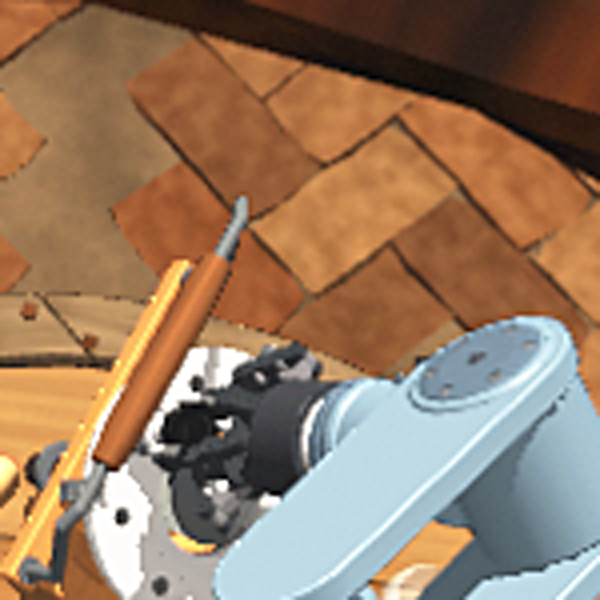

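The gripper holds the knob, clear of the handle. I'll lower the pin onto the ring face just short of the expected hole.

Call:
send_rows:
  dr:
    - [0, 0, 0]
    - [0, 0, 0]
    - [0, 0, 0]
    - [0, 0, 0]
    - [0, 0, 0]
    - [0, 0, 0]
    - [0, 0, 0]
    - [0, 0, 0]
  xyz:
    - [0, 0, 0.2]
    - [0, 0, 0.4]
    - [0, 0, 0.55]
    - [0, 0, 0.65]
    - [0, 0, 0.7]
    - [0, 0, 0.7]
    - [0, 0, 0.7]
    - [0, 0, 0.7]
  jaw: [20, 20, 20, 20, 20, 20, 20, 20]

```text
time_s: 16.3
eef_pos: [0.5414, -0.0707, 0.3249]
eef_rot: [-0.177, 0.797, 0.522, 0.248]
wrist_force: [7.5, 6.7, -4.2]
opening: 0.391
grasp_force: 60.9
```

```bash
python3 - <<'E'
from h import *
adv([0,0,.7],[0,0,0]); rep()
E
```

```text
t 16.3 a 1.5495 r 0.0818 h 0.0525 F tool [5.1 4.4 8.6] err mm [ 1.7  -0.72  1.99] open 0.391 grip 60.9
q [-0.68  0.07  1.69  0.59  1.59 -0.32]
```

Call:
send_rows:
  dr:
    - [0, 0, 0]
    - [0, 0, 0]
    - [0, 0, 0]
    - [0, 0, 0]
    - [0, 0, 0]
    - [0, 0, 0]
    - [0, 0, 0]
    - [0, 0, 0]
  xyz:
    - [0, 0, 0.1]
    - [0, 0, 0.2]
    - [0, 0, 0.3]
    - [0, 0, 0.4]
    - [0, 0, 0.4]
    - [0, 0, 0.4]
    - [0, 0, 0.4]
    - [0, 0, 0.4]
  jaw: [20, 20, 20, 20, 20, 20, 20, 20]

```text
time_s: 17.3
eef_pos: [0.5416, -0.0685, 0.3219]
eef_rot: [-0.178, 0.796, 0.522, 0.248]
wrist_force: [3.7, 10.7, -0.1]
opening: 0.395
grasp_force: 61.1
```

```bash
python3 - <<'E'
from h import *
adv([0,0,.4],[0,0,0]); rep()
E
```

```text
t 17.3 a 1.5567 r 0.0817 h 0.0489 F tool [ 9.2 -0.9  6.6] err mm [ 1.64 -1.29  1.65] open 0.395 grip 61.1
q [-0.67  0.07  1.7   0.59  1.58 -0.32]
```

The depth is well past the ring face and the spring force is falling as it should, so the pin is entering the hole. Lowering it home.

Call:
send_rows:
  dr:
    - [0, 0, 0]
    - [0, 0, 0]
    - [0, 0, 0]
    - [0, 0, -0.1]
    - [0, 0, -0.1]
    - [0, 0, -0.1]
    - [0, 0, -0.1]
    - [0, 0, -0.1]
  xyz:
    - [0, -0.05, 0.1]
    - [0, -0.1, 0.2]
    - [0, -0.1, 0.3]
    - [0, -0.1, 0.4]
    - [0, -0.1, 0.45]
    - [0, -0.1, 0.45]
    - [0, -0.1, 0.45]
    - [0, -0.1, 0.45]
  jaw: [20, 20, 20, 20, 20, 20, 20, 20]

```text
time_s: 18.3
eef_pos: [0.5419, -0.0667, 0.3193]
eef_rot: [-0.175, 0.794, 0.526, 0.249]
wrist_force: [1.6, 5.6, 5.2]
opening: 0.391
grasp_force: 61.7
```

```bash
python3 - <<'E'
from h import *
adv([0,-.1,.45],[0,0,-.1]); rep()
E
```

```text
t 18.3 a 1.5613 r 0.0817 h 0.0457 F tool [ 7.7 -0.8 -0.9] err mm [ 1.61 -0.63  0.3 ] open 0.391 grip 61.7
q [-0.67  0.07  1.7   0.59  1.57 -0.33]
```

The pin is home: h≈0.0457 and the axial load has reversed. Quick lateral nudge to confirm it's locked.

Call:
send_rows:
  dr:
    - [0, 0, 0]
    - [0, 0, 0]
    - [0, 0, 0]
    - [0, 0, 0]
    - [0, 0, 0]
    - [0, 0, 0]
    - [0, 0, 0]
    - [0, 0, 0]
  xyz:
    - [0, 0, 0.1]
    - [0, -0.1, 0.1]
    - [0, -0.2, 0.1]
    - [0, -0.3, 0.1]
    - [0, -0.4, 0.1]
    - [0, -0.4, 0.1]
    - [0, -0.4, 0.1]
    - [0, -0.4, 0.1]
  jaw: [20, 20, 20, 20, 20, 20, 20, 20]

```text
time_s: 19.3
eef_pos: [0.5411, -0.0664, 0.3193]
eef_rot: [-0.172, 0.794, 0.526, 0.251]
wrist_force: [13.5, 2.6, 2.1]
opening: 0.396
grasp_force: 61.5
```

```bash
python3 - <<'E'
from h import *
adv([0,-.4,.1],[0,0,0]); rep()
E
```

```text
t 19.3 a 1.5717 r 0.0817 h 0.0457 F tool [ 7.5 11.4  2.5] err mm [ 1.61  2.52 -0.71] open 0.396 grip 61.5
q [-0.67  0.06  1.71  0.59  1.57 -0.33]
```

It's locked: 11 N with only clearance-sized travel. I'll relax the side loads and open.

Call:
send_rows:
  dr:
    - [0, 0, 0]
    - [0, 0, 0]
    - [0, 0, 0]
    - [0, 0, 0]
    - [0, 0, 0]
    - [0, 0, 0]
    - [0, 0, 0]
    - [0, 0, 0]
  xyz:
    - [0.08, 0.15, -0.05]
    - [0.15, 0.3, -0.08]
    - [0.15, 0.3, -0.08]
    - [0.15, 0.3, -0.08]
    - [0.15, 0.3, -0.08]
    - [0.15, 0.3, -0.08]
    - [0.15, 0.3, -0.08]
    - [0.15, 0.3, -0.08]
  jaw: [20, 20, 20, 45, 60, 75, 90, 90]

```text
time_s: 20.3
eef_pos: [0.5414, -0.0666, 0.3191]
eef_rot: [-0.174, 0.795, 0.526, 0.248]
wrist_force: [0.6, 0.1, -0.1]
opening: 0.898
grasp_force: 0.0
```

```bash
python3 - <<'E'
from h import *
adv([.15,.3,-.08],[0,0,0]); rep()
E
```

```text
t 20.3 a 1.568 r 0.0815 h 0.0456 F tool [0.2 0.6 0.3] err mm [-0.1  -0.18  0.2 ] open 0.898 grip 0.0
q [-0.67  0.07  1.71  0.59  1.57 -0.33]
```

Free of the knob with zero force. Backing straight out along the pin.

Call:
send_rows:
  dr:
    - [0, 0, 0]
    - [0, 0, 0]
    - [0, 0, 0]
    - [0, 0, 0]
    - [0, 0, 0]
    - [0, 0, 0]
    - [0, 0, 0]
    - [0, 0, 0]
  xyz:
    - [0, 0, -1]
    - [0, 0, -2.5]
    - [0, 0, -4.5]
    - [0, 0, -7]
    - [0, 0, -10]
    - [0, 0, -13]
    - [0, 0, -16]
    - [0, 0, -18]
  jaw: [90, 90, 90, 90, 90, 90, 90, 90]

```text
time_s: 21.3
eef_pos: [0.5031, -0.1647, 0.4681]
eef_rot: [-0.173, 0.795, 0.526, 0.248]
wrist_force: [-0.1, -0.6, 0.4]
opening: 0.902
grasp_force: 0.0
```

```bash
python3 - <<'E'
from h import *
adv([0,0,-18],[0,0,0]); rep()
p=[]
for n,(x,y) in {"top":(300,100),"scene":(290,130)}.items():
    im=np.ascontiguousarray(ctrl.camera(n)[y:y+150,x:x+130,::-1]); p.append(cv2.resize(im,(400,460),interpolation=cv2.INTER_CUBIC))
    a=[proj(n,knob(s,1.568,.05+d))[0]-[x,y] for d in(0,.011)]; print(n,[(v*[400/130,460/150]).round(1) for v in a])
cv2.imwrite("pics/end.png",np.hstack(p))
E
```

```text
t 21.3 a 1.5523 r 0.0808 h 0.2281 F tool [-0.2  0.2 -0.6] err mm [ 0.1   0.06 -2.23] open 0.902 grip 0.0
q [-0.85  0.03  1.45  0.58  1.92 -0.32]
top [array([168.6, 269.7]), array([175.9, 270.3])]
scene [array([192. , 212.2]), array([197. , 209.9])]
```

View pics/end.png

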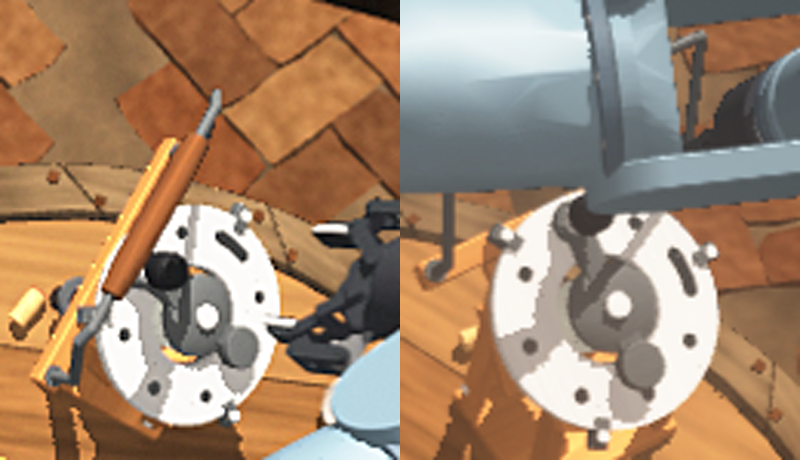

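The knob sits at (166,270) in the top view, where it should be with the pin home. The first hole, at (182,232), lies between the knob and the slot at (232,247). The gripper is clear, so I'm handing in.

```bash
python3 -c "
from bench import ctrl
print(ctrl.hand_in())"
```

```text
the job is handed in; nothing more can be done
None
```

The job is handed in: I rocked the crank to both slot ends, clockwise first, then left the pin home and locked in the second hole, with the gripper clear and nothing around the stand touched on purpose (about 21 s of the 48 s used).

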